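Put two sample jars away in the drop-front cabinet

TASK

Pull the clear cabinet's door all the way down, then stand the red-lidded jar on the red pad and the blue-lidded jar on the blue pad inside, each wholly on its pad, and keep them upright all the time. When both are in, push the door back up until it is fully shut. Leave the green-lidded jar and everything else where they are.

Things in the scene. Friction and masses are not known exactly. Their poses are not given: they have to be found in the camera images.
- cabinet: Clear plastic cabinet, slanted front, on a white plinth, fixed: 260 mm deep (x), 320 wide (y), 213 tall. Origin: centre of underside; x points from its front (door, robot's side) to its back. The plinth's top, 60 mm up, is the cabinet's floor. The door's hinge line is the floor's front edge, 130 mm in front of the origin. Side walls 8 mm thick. An amber jar stands at the back.
- door (a joint): Angle (rad) of the bottom-hinged door: 0 shut (leaning back 0.53 rad from vertical), growing as its top comes forward and down to the robot; stop at 1.5, fully down (sloping up 0.60 rad above level). May start ajar. Stiff hinge (0.5 N m): it stays where it is left. White-framed clear panel 166 mm high from the hinge, 8 mm thick, 320 mm wide, 0.45 kg.
- door_hinge (a point): Midpoint of the door's hinge line (which runs along the cabinet's y), 60 mm above the bench, at the panel's inner face.
- roof_edge (a point): Middle of the front edge of the cabinet's clear roof (underside, 205 mm above the bench, roof 8 mm thick), 89 mm behind the hinge line. The roof covers all behind it, so a vertical tool strikes it above the pads: reach in over the open door, tool leaning back to the robot 25 to 40 degrees
- door_grip (a point): Grip point on the orange pull tab on the middle of the door's top edge. With the door shut the tab stands straight up: 24 mm wide (along the cabinet's y; pinch across this), 14 mm thick, rising about 60 mm above the panel's edge; the point is mid-tab, 20 mm below its end, 80 mm behind and 187 mm above the hinge line when shut (203 mm from it). Moves and turns with the door.
- pad_red: Flat red pad, 110 mm deep (x) by 84 mm wide (y), 4 mm thick, fixed on the cabinet's floor and turned as the cabinet is. Its centre lies 75 mm behind the door's hinge line, 70 mm left or right of the cabinet's middle; its rear part is under the roof. Origin: centre of its underside, on the cabinet floor; x points into the cabinet.
- pad_blue: Flat blue pad, 110 mm deep (x) by 84 mm wide (y), 4 mm thick, fixed on the cabinet's floor and turned as the cabinet is. Its centre lies 75 mm behind the door's hinge line, 70 mm left or right of the cabinet's middle; its rear part is under the roof. Origin: centre of its underside, on the cabinet floor; x points into the cabinet.
- jar_red: Closed screw-top sample jar, plain upright cylinder 40 mm in diameter and 66 mm tall (white body 48 mm, then a red lid 18 mm of the same diameter), about 60 g, standing upright and loose on the bench. Origin: centre of its underside; z up along its axis.
- jar_blue: Closed screw-top sample jar, plain upright cylinder 40 mm in diameter and 66 mm tall (white body 48 mm, then a blue lid 18 mm of the same diameter), about 60 g, standing upright and loose on the bench. Origin: centre of its underside; z up along its axis.
- jar_green: Closed screw-top sample jar, plain upright cylinder 40 mm in diameter and 66 mm tall (white body 48 mm, then a green lid 18 mm of the same diameter), about 60 g, standing upright and loose on the bench. Origin: centre of its underside; z up along its axis. Not part of the job: leave it.
- reagent: Bystander: amber jar with a black cap, 56 mm diameter, 110 mm tall, at the back of the cabinet floor. Origin: centre of its underside.
- beaker: Bystander: glass beaker, 70 mm diameter, 90 mm tall. Origin: centre of its underside.
- wash_bottle: Bystander: white bottle with a red cap, 64 mm diameter, 160 mm tall. Origin: centre of its underside.
- tip_box: Bystander: yellow pipette-tip box with a clear lid, 85 x 120 x 70 mm. Origin: centre of its underside.
- calculator: Bystander: black pocket calculator with red keys, 140 x 80 x 16 mm, flat. Origin: centre of its underside.
- marker: Bystander: blue marker pen lying flat, 14 mm diameter, 130 mm long along its x. Origin: below its middle, on the bench.
Things that resemble listed ones, but are neither listed nor needed, are in the scene too. What is shaped like the jar_red but grey is not meant. What is shaped like the jar_blue but orange is not meant.

How it is judged:
On the way, in this order (a step that is already met when the one before it is completed fails the run):
1. the door is pulled all the way down (at least 1.35 rad) (value of joint door above 1.35 rad), for 0.2 s.
2. with the door still down, both jars stand released and upright on the pads of their colours (x of jar_red in the frame of pad_red between -0.038 and 0.038 m and y of jar_red in the frame of pad_red between -0.026 and 0.026 m and z of jar_red in the frame of pad_red below 0.01 m and angle between each of jar_red, jar_blue's own z axis and vertical below 0.12 rad and linear speed of each of jar_red, jar_blue below 0.03 m/s and contact force between each of jar_red, jar_blue and the fingers below 0.05 N and x of jar_blue in the frame of pad_blue between -0.038 and 0.038 m and y of jar_blue in the frame of pad_blue between -0.026 and 0.026 m and z of jar_blue in the frame of pad_blue below 0.01 m and value of joint door above 1.2 rad), for 0.2 s.
At the end, for the whole second after the job is handed in: Door shut (within 0.05 rad); red-lidded jar at rest, upright (0.12 rad), on the red pad and blue-lidded jar likewise on the blue pad, centres within 38 mm front-back and 26 mm sideways of the pad's; released; green-lidded jar and six bystanders within 30 mm of their starts (x of jar_red in the frame of pad_red between -0.038 and 0.038 m and y of jar_red in the frame of pad_red between -0.026 and 0.026 m and z of jar_red in the frame of pad_red below 0.01 m and angle between each of jar_red, jar_blue's own z axis and vertical below 0.12 rad and linear speed of each of jar_red, jar_blue below 0.03 m/s and contact force between each of jar_red, jar_blue and the fingers below 0.05 N and x of jar_blue in the frame of pad_blue between -0.038 and 0.038 m and y of jar_blue in the frame of pad_blue between -0.026 and 0.026 m and z of jar_blue in the frame of pad_blue below 0.01 m and value of joint door below 0.05 rad and distance of each of jar_green, reagent, beaker, wash_bottle, tip_box, calculator, marker from where it was at the start of the episode below 0.03 m); the robot touches nothing.
It fails at once if the red- or blue-lidded jar is tipped more than 0.6 rad from upright (angle between any of jar_red, jar_blue's own z axis and vertical above 0.6 rad).
It fails at once if the green-lidded jar or another bystander is moved by more than 30 mm (distance of any of jar_green, reagent, beaker, wash_bottle, tip_box, calculator, marker from where it was at the start of the episode above 0.03 m).
It also fails if it takes over 72 s, if anything falls off the work surface, if the arm or the gripper's body presses on something with over 40 N, if the wrist force passes 120 N, or if a joint passes its speed limit or range.

ROBOT

A 7-joint arm with a two-finger parallel gripper is mounted at the origin on the work surface. World frame = base frame: x ahead of the robot, y to its left, z up, the work surface at z = 0. Lengths are in m, angles in rad, forces in N, time in s.
With the tool pointing down it reaches from about 0.35 to 0.9 m from the base axis. Payload 8.1 kg.
Tool frame: the origin (TCP) lies midway between the tips of the shut fingers; the grasp point (between the pads) lies arm.grasp_offset behind it (arm.grasp_offset is the distance from the TCP to the grasp point, in m); z points along the fingers, y is the line along which they close (so a half turn about z gives the same grasp; the last joint's range is limited). The gripper opens to 92 mm and grips with 3 to 60 N. Pads are 19 mm wide; open, the fingers measure 130 mm over their backs; the gripper's body (75 mm by 190 mm) begins 47 mm behind the grasp point.
Start: joints at [-1.445, 0.434, 0.025, 1.573, -0.012, 1.134, -0.075], TCP at [0.142, 0.609, 0.227] pointing down, gripper open.
Joint ranges: [-2.62, 2.62], [-0.44, 2.09], [-1.27, 1.32], [0.08, 2.57], [-1.32, 4.46], [0.12, 2], [-2.74, 2.74]. Speed limits (rad/s): [2.22, 2.22, 3.01, 3.01, 3.14, 3.14, 3.14].

INTERFACE

Orientations are given as a rotation vector (axis times angle).
In Python, from cell import observe, imaging, arm gives the robot as it stands.
- The arm moves only by the tool apply_moves, never from a script. Its argument "commands" is a list of rows, each a list of 5 numbers: the opening in per cent of the stroke, from 0 (shut) to 100 (fully open), then the shift along the world's x, y, z in units of 0.06 m (1.0 is 0.06 m), then the turn about the world's z in units of 0.5 rad (1.0 is 0.5 rad). A call has 1 to 12 rows; each row shifts and turns the commanded pose from where the row before left it; what a row does not reach is not made up. A row lasts 1/8 s, in which the tool goes at most 62.5 mm and 10.7 degrees, less where a joint would pass 70% of its speed; a pose out of reach is approached as far as the arm can. A call with a number of a shift or a turn outside -1 to 1 is refused whole. A call with a gripper value outside its range is refused whole. The fingers move at their own pace and stop on an object; "newtons" is the grip in N (left out, the last holds). Time passes only in rows, so rows that do not move let the fingers close. It gives the time, the measured TCP pose, the force, the opening and the grip force at its end, in the units of the state.
- observe(): the state, without advancing time (a new reading comes with each control period).
- imaging.get_image(name): name is "scene" or "top"; returns (picture, depth): 420x560x3 uint8, red, green, blue; 420x560 float32, m along the optical axis (not along the pixel's ray), 0 where there is no reading.
- imaging.camera_params(name): a dict with "camera_matrix" (3x3 intrinsics, pixels), "origin" and "rotation" of the camera in the world. Camera axes: x right, y up, looking along -z (the intrinsics and any distortion apply to the point x, -y, -z); pixel columns grow to the right and rows downward; lengths in m; the calibration is good to about 2 mm. A picture is of the moment at which its call begins. camera_params takes no time and is no camera call.
- arm.sign_off(): hands the job in; it is judged then, once.
The state is a dict: "clock": time; "joints": joint angles; "dq": joint speeds; "joint_efforts": joint torques, N m; "position": TCP position; "ee_rot": TCP orientation; "force": force on the tool from outside, world axes, zero at the start; "ft_torque": the same for the moment, N m; "width": opening from 0.0 (shut) to 1.0 (fully open); "gripper_force": force on a finger pad.
Only numpy, scipy, OpenCV 4.12 (cv2) and the standard library are available. Lean on these libraries where they do the work, as an engineer would, in place of code of your own. Each camera call takes 0.05 s, during which the arm holds its last target. There are 200 camera calls.

## Working session

There is one attempt and no reset: what is moved stays moved. The work goes in short steps, Python scripts to look and compute and a tool call to move; the robot and the scene stay as the last step left them, time stands still between calls to the robot, and variables do not carry over. Pictures are saved under pics/ and viewed, at most 10 in all, crops included, and the job is handed in when it is done.

Besides the shell and the picture viewer there is one more tool, called after "Request:" as name([rows], argument=value, ...), one row to a line, values as JSON. apply_moves: Moves the arm, as the interface text tells. Its arguments: {"type":"object","properties":{"commands":{"type":"array"},"newtons":{"type":"number"}},"required":["commands"]}

```bash
mkdir -p pics; ls
cat > h.py <<'E'
import numpy as np, cv2
from cell import observe, imaging, arm
def shot(n,f=None):
    p,d=imaging.get_image(n); np.savez('/tmp/%s.npz'%n,p=p,d=d)
    if f: cv2.imwrite('pics/'+f,p[:,:,::-1])
    return p,d
def load(n):
    z=np.load('/tmp/%s.npz'%n); return z['p'],z['d']
def w(n,u,v,z):
    c=imaging.camera_params(n);K=np.array(c['camera_matrix']);R=np.array(c['rotation']);o=np.array(c['origin'])
    if R.shape!=(3,3): R=cv2.Rodrigues(R)[0]
    x=(u-K[0,2])/K[0,0]*z; y=(v-K[1,2])/K[1,1]*z
    return o+R@np.array([x,-y,-z])
def wz(n,u,v,h):  # ray with plane z=h
    o=w(n,u,v,0); p=w(n,u,v,1.); return o+(p-o)*(h-o[2])/(p[2]-o[2])
E
python3 - <<'E'
from h import *
a,_=shot('scene','s0.png'); b,_=shot('top','t0.png')
for n in('scene','top'):print(imaging.camera_params(n))
print(observe(),arm.grasp_offset)
E
```

```text
pics
{'camera_matrix': array([[380.3718247 ,   0.        , 277.67390992],
       [  0.        , 380.3718247 , 212.75086754],
       [  0.        ,   0.        ,   1.        ]]), 'origin': array([0.48435199, 0.34676164, 1.38452238]), 'rotation': array([ 0.0788745 , -0.43174007, -2.74036086])}
{'camera_matrix': array([[406.02738476,   0.        , 280.33471792],
       [  0.        , 406.02738476, 208.69819541],
       [  0.        ,   0.        ,   1.        ]]), 'origin': array([ 0.41440779, -0.00435578,  1.44905419]), 'rotation': array([ 0.12089959, -0.11952724, -1.55459176])}
{'clock': 0.1, 'joints': array([-1.44461991,  0.43514014,  0.02497692,  1.57396828, -0.01163172,
        1.13399868, -0.07513936]), 'dq': array([-1.12287052e-03, -2.25244178e-03, -4.16198716e-05, -2.82154465e-03,
       -9.94146770e-05,  9.94600804e-04,  1.27731770e-03]), 'joint_efforts': array([ 3.34878074e-03, -6.69128251e+01,  9.88239795e-01, -3.15147614e+01,
       -6.04293589e-02,  3.74916766e-02,  4.78325740e-05]), 'position': array([0.14168316, 0.60827801, 0.22604629]), 'ee_rot': array([-3.58765982e-01, -3.12098014e+00,  2.14879574e-03]), 'force': array([ 0.33027996, -0.15274821,  1.13193404]), 'ft_torque': array([-0.011438  , -0.03908243,  0.01014328]), 'gripper_force': 0.0, 'width': 0.9977140985246619} 0.0188
```

View pics/s0.png

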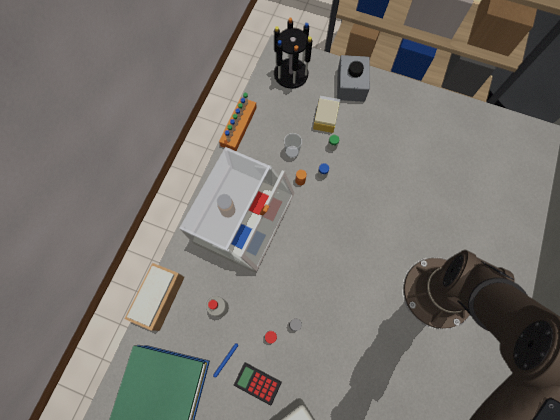

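View pics/t0.png

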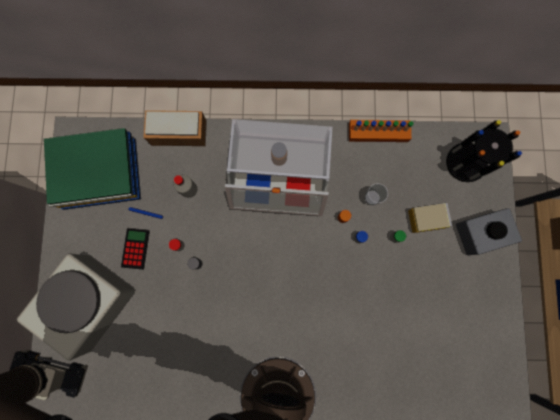

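Candidates in the top view: red lid (175,244) against the wash bottle's red cap (180,181) and grey lookalike (194,263). Blue lid (361,237) against orange lookalike (344,216) and green (399,236). By the description I choose (175,244) and (361,237). The red pad is at about (298,185) and the blue at (258,181). Next is one close crop, together with measurements.

Run:
```python
from h import *
p,d=load('top'); s,ds=load('scene')
def crop(im,u0,u1,v0,v1,k): return cv2.resize(im[v0:v1,u0:u1,::-1],None,fx=k,fy=k,interpolation=cv2.INTER_CUBIC)
cv2.imwrite('pics/t1.png',crop(p,165,375,110,265,3.8))
cv2.imwrite('pics/s1.png',crop(s,175,300,140,275,4.4))
for n,im,dd in(('top',p,d),('scene',s,ds)):
    hsv=cv2.cvtColor(im,cv2.COLOR_RGB2HSV)
    for nm,c in(('red',(175,244)),('blue',(361,237)),('green',(399,236))) if n=='top' else (('red',(270,337)),('blue',(323,169)),('green',(334,140))):
        m=np.zeros(im.shape[:2],bool); m[c[1]-10:c[1]+11,c[0]-10:c[0]+11]=1
        m&=(hsv[...,1]>110)&(hsv[...,2]>60)&(np.abs(dd-dd[c[1],c[0]])<.02)
        v,u=np.nonzero(m)
        P=np.array([w(n,a,b,dd[b,a]) for a,b in zip(u,v)]); top=P[P[:,2]>.06]
        print(n,nm,m.sum(),wz(n,u.mean(),v.mean(),.063).round(4),top.mean(0).round(4),(top.max(0)+top.min(0)).round(4)/2)
```

```text
top red 113 [0.5021 0.3567 0.063 ] [0.5023 0.3569 0.0656] [0.5021 0.3575 0.0666]
top blue 105 [ 0.5375 -0.2806  0.063 ] [ 0.5371 -0.2807  0.0658] [ 0.53745 -0.2807   0.0667 ]
top green 92 [ 0.5406 -0.4116  0.063 ] [ 0.5402 -0.4103  0.0668] [ 0.5394  -0.41015  0.06855]
scene red 114 [0.5037 0.3576 0.063 ] [0.5038 0.3576 0.0671] [0.5035  0.35735 0.0668 ]
scene blue 82 [ 0.5389 -0.2799  0.063 ] [ 0.5394 -0.2795  0.067 ] [ 0.53895 -0.28025  0.0679 ]
scene green 66 [ 0.5419 -0.4112  0.063 ] [ 0.5419 -0.4092  0.0666] [ 0.5419  -0.4104   0.06625]
```

View pics/t1.png

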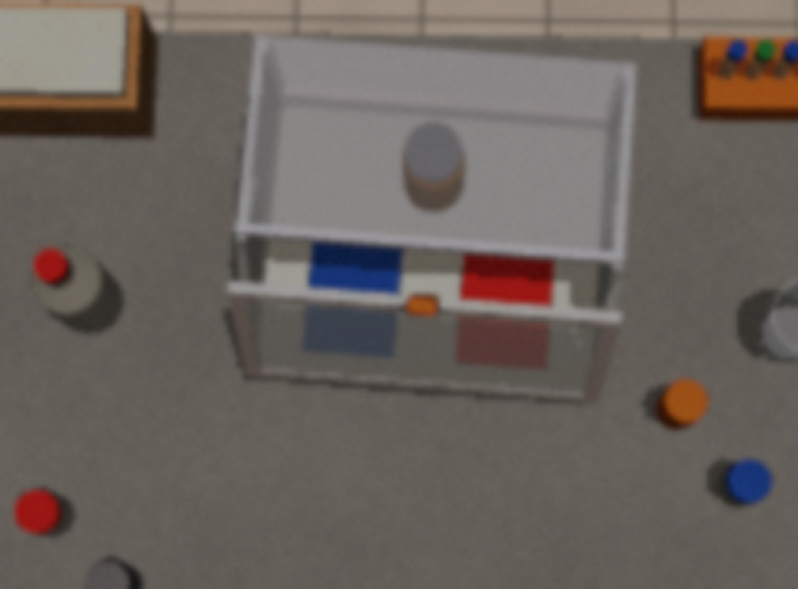

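View pics/s1.png

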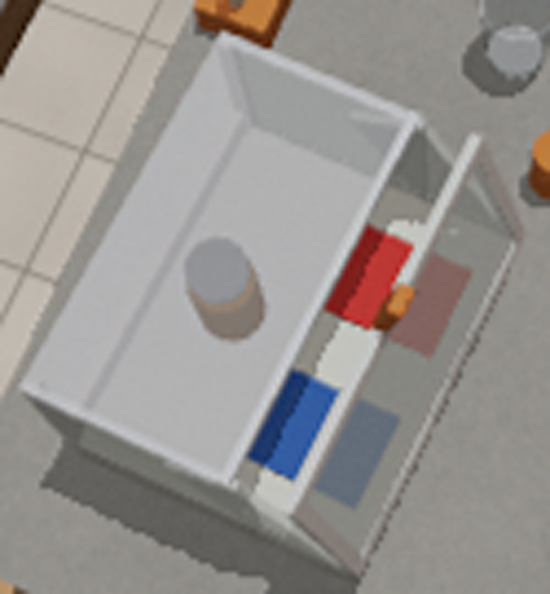

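Run:
```python
from h import *
T={'roofFL':(240,233,.213),'roofFR':(621,259,.213),'roofBL':(258,40,.213),'roofBR':(634,68,.213),'bfL':(303,353,.064),'bfR':(395,357,.064),'rfL':(456,362,.064),'rfR':(546,368,.064),'hL':(247,378,.06),'hR':(598,400,.06)}
S={'roofFL':(233,487,.213),'roofFR':(420,117,.213),'roofBL':(24,388,.213),'roofBR':(224,36,.213),'bfL':(355,507,.064),'bfR':(399,415,.064),'rfL':(431,357,.064),'rfR':(471,270,.064),'hL':(355,575,.06),'hR':(520,240,.06)}
for n,D,k,o in(('top',T,3.8,(165,110)),('scene',S,4.4,(175,140))):
    q={}
    for a,(x,y,h) in D.items():
        q[a]=wz(n,(x+.5)/k-.5+o[0],(y+.5)/k-.5+o[1],h); print(n,a,q[a].round(4))
    for A,B in(('roofFL','roofFR'),('roofBL','roofBR'),('bfL','rfR'),('hL','hR')):
        e=q[A]-q[B]; m=(q[A]+q[B])/2; print(A,'yaw',np.arctan2(-e[0],e[1]).round(4),'len',np.linalg.norm(e).round(4),'mid',m.round(4))
    im,dd=load(n); hsv=cv2.cvtColor(im,cv2.COLOR_RGB2HSV)
    c=(276,190) if n=='top' else (265,209)
    m=np.zeros(dd.shape,bool); m[c[1]-8:c[1]+9,c[0]-8:c[0]+9]=1
    m&=(hsv[...,0]>6)&(hsv[...,0]<20)&(hsv[...,1]>120)
    v,u=np.nonzero(m); P=np.array([w(n,a,b,dd[b,a]) for a,b in zip(u,v)]);print('tab',len(P));print(P.round(3)[::3])
```

```text
top roofFL [0.7227 0.1637 0.213 ]
top roofFR [ 0.7049 -0.1495  0.213 ]
top roofBL [0.8891 0.154  0.213 ]
top roofBR [ 0.8686 -0.1612  0.213 ]
top bfL [0.6485 0.123  0.064 ]
top bfR [0.6459 0.0391 0.064 ]
top rfL [ 0.642  -0.0164  0.064 ]
top rfR [ 0.6375 -0.0983  0.064 ]
top hL [0.6254 0.1737 0.06  ]
top hR [ 0.6093 -0.1459  0.06  ]
roofFL yaw -0.0569 len 0.3137 mid [0.7138 0.0071 0.213 ]
roofBL yaw -0.0648 len 0.3159 mid [ 0.8788 -0.0036  0.213 ]
bfL yaw -0.0496 len 0.2215 mid [0.643  0.0123 0.064 ]
hL yaw -0.0504 len 0.32 mid [0.6174 0.0139 0.06  ]
tab 37
[[0.657 0.02  0.276]
 [0.657 0.011 0.279]
 [0.654 0.023 0.277]
 [0.653 0.014 0.284]
 [0.653 0.005 0.281]
 [0.65  0.02  0.28 ]
 [0.65  0.011 0.282]
 [0.651 0.002 0.277]
 [0.647 0.017 0.282]
 [0.647 0.008 0.282]
 [0.646 0.02  0.273]
 [0.644 0.011 0.281]
 [0.645 0.002 0.276]]
scene roofFL [0.7214 0.1659 0.213 ]
scene roofFR [ 0.7033 -0.1507  0.213 ]
scene roofBL [0.892  0.1538 0.213 ]
scene roofBR [ 0.8708 -0.1595  0.213 ]
scene bfL [0.654  0.1225 0.064 ]
scene bfR [0.6494 0.0392 0.064 ]
scene rfL [ 0.6432 -0.0162  0.064 ]
scene rfR [ 0.6398 -0.0991  0.064 ]
scene hL [0.6338 0.1724 0.06  ]
scene hR [ 0.6113 -0.1406  0.06  ]
roofFL yaw -0.0569 len 0.3171 mid [0.7123 0.0076 0.213 ]
roofBL yaw -0.0675 len 0.314 mid [ 0.8814 -0.0028  0.213 ]
bfL yaw -0.064 len 0.2221 mid [0.6469 0.0117 0.064 ]
hL yaw -0.0715 len 0.3138 mid [0.6226 0.0159 0.06  ]
tab 55
[[ 0.657  0.005  0.282]
 [ 0.649  0.002  0.282]
 [ 0.653  0.007  0.281]
 [ 0.663  0.009  0.267]
 [ 0.651  0.011  0.285]
 [ 0.66   0.016  0.279]
 [ 0.651  0.013  0.281]
 [ 0.663  0.016  0.267]
 [ 0.652  0.018  0.283]
 [ 0.667  0.016  0.253]
 [ 0.654  0.022  0.283]
 [ 0.657 -0.005  0.205]
 [ 0.657  0.023  0.274]
 [ 0.648  0.021  0.278]
 [ 0.661  0.023  0.259]
 [ 0.65   0.023  0.27 ]
 [ 0.661  0.024  0.251]
 [ 0.669  0.023  0.229]
 [ 0.658  0.023  0.241]]
```

The crops confirm the choice: red jar at crop (37,512), blue jar at crop (748,482), with the pads as read. The door is ajar by about 0.25 rad. The hinge is at about (0.6245, 0.013), yaw about -0.06, and the tab tip at about (0.651, 0.0115, 0.283).

The moves keep the tool vertical, so I'll set each jar down in front of the roof edge and then push it back with closed fingers.

Request:
apply_moves([
  [100, 0, 0, 0.8, 0.17],
  [100, 0, 0, 0.8, 0.17],
  [100, 0.6, -0.7, 0, 0],
  [100, 0.6, -0.7, 0, 0],
  [100, 0.6, -0.7, 0, 0],
  [100, 0.6, -0.7, 0, 0],
  [100, 0.6, -0.7, 0, 0],
  [100, 0.6, -0.7, 0, 0],
  [100, 0.6, -0.7, 0, 0],
  [100, 0.6, -0.7, 0, 0],
  [100, 0.6, -0.7, 0, 0],
  [100, 0.6, -0.7, 0, 0],
], newtons=20)

```text
clock: 1.6
position: [0.5025, 0.1872, 0.3226]
ee_rot: [-0.092, -3.14, -0.0]
force: [0.5, -0.0, -0.2]
width: 1.003
gripper_force: 0.0
```

Request:
apply_moves([
  [100, 0.64, -0.735, 0, 0],
  [100, 0.64, -0.735, 0, 0],
  [100, 0.64, -0.735, 0, 0],
  [100, 0.64, -0.735, 0, 0],
  [60, 0, 0, 0, 0],
  [60, 0, 0, -0.65, 0],
  [60, 0, 0, -0.65, 0],
  [20, 0, 0, 0, 0],
  [15, 0, 0, 0, 0],
  [15, 0, 0, 0, 0],
  [15, 0, 0, 0, 0],
], newtons=20)

```text
clock: 2.98
position: [0.6559, 0.0123, 0.2461]
ee_rot: [0.092, 3.138, 0.001]
force: [-0.7, -0.6, 0.6]
width: 0.29
gripper_force: 0.0
```

Request:
apply_moves([
  [15, 0, 0, 0, 0],
  [15, 0, 0, 0, 0],
], newtons=20)

```text
clock: 3.22
position: [0.6559, 0.0121, 0.2459]
ee_rot: [0.093, 3.139, 0.0]
force: [-1.1, -0.7, 5.8]
width: 0.259
gripper_force: 20.0
```

Request:
apply_moves([
  [15, -0.43, 0.025, 0.04, 0],
  [15, -0.43, 0.025, -0.015, 0],
  [15, -0.425, 0.025, -0.07, 0],
  [15, -0.415, 0.025, -0.12, 0],
  [15, -0.395, 0.025, -0.17, 0],
  [15, -0.37, 0.025, -0.22, 0],
  [15, -0.34, 0.02, -0.265, 0],
  [15, -0.305, 0.02, -0.305, 0],
  [15, -0.265, 0.015, -0.34, 0],
  [15, -0.22, 0.015, -0.37, 0],
  [15, -0.08, 0, -0.16, 0],
  [15, 0, 0, 0, 0],
])

```text
clock: 4.72
position: [0.4364, 0.0267, 0.1255]
ee_rot: [0.091, 3.137, 0.003]
force: [5.1, 3.9, -5.1]
width: 0.261
gripper_force: 20.0
```

Request:
apply_moves([
  [60, 0, 0, 0, 0],
  [60, 0, 0, 0, 0],
  [80, 0, 0, 0, 0],
  [80, 0, 0, 1, 0],
  [80, 0, 0, 1, 0],
  [80, 0.185, 0.918, 0, 0],
  [80, 0.185, 0.918, 0, 0],
  [80, 0.185, 0.918, 0, 0],
  [80, 0.185, 0.918, 0, 0],
  [80, 0.185, 0.918, 0, 0],
  [80, 0.185, 0.918, 0, 0],
  [80, 0, 0, 0, 0],
])

```text
clock: 6.22
position: [0.5002, 0.361, 0.2438]
ee_rot: [-0.083, -3.139, -0.001]
force: [0.2, -0.7, -0.8]
width: 0.801
gripper_force: 0.0
```

Run:
```python
from h import *
p,d=shot('top')
a=cv2.resize(p[110:265,165:375,::-1],None,fx=3.8,fy=3.8,interpolation=cv2.INTER_CUBIC)
cv2.imwrite('pics/t2.png',a); print(observe()['position'])
```

```text
[0.50082102 0.35784586 0.2439946 ]
```

View pics/t2.png

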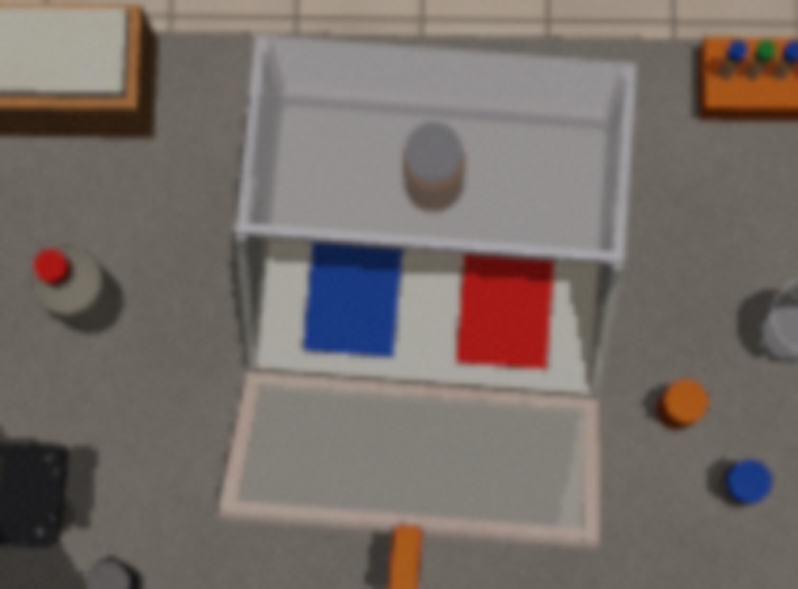

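The door is fully down, with the tab pointing at the robot at (405,555). The pads are unobstructed: blue front corners (303,352) and (393,356), red front corners (457,362) and (547,368).

Request:
apply_moves([
  [80, 0.03, 0, -0.9, 0],
  [80, 0, 0, -0.9, 0],
  [80, 0, 0, -0.9, 0],
  [80, 0, 0, -0.87, 0],
  [80, 0, 0, 0, 0],
  [30, 0, 0, 0, 0],
  [30, 0, 0, 0, 0],
  [30, 0, 0, 0, 0],
  [30, 0, 0, 0, 0],
  [30, 0, 0, 0, 0],
], newtons=15)

```text
clock: 7.52
position: [0.5038, 0.3565, 0.0319]
ee_rot: [0.092, 3.139, 0.002]
force: [-1.1, -0.4, 6.4]
width: 0.434
gripper_force: 15.0
```

Request:
apply_moves([
  [30, 0, 0, 0.875, 0],
  [30, 0, 0, 0.875, 0],
  [30, 0, 0, 0.875, 0],
  [30, 0, 0, 0.875, 0],
  [30, 0.334, -0.83, 0, 0],
  [30, 0.334, -0.83, 0, 0],
  [30, 0.334, -0.83, 0, 0],
  [30, 0.334, -0.83, 0, 0],
  [30, 0.334, -0.83, 0, 0],
  [30, 0.334, -0.83, 0, 0],
  [30, 0.334, -0.83, 0, 0],
  [30, 0.334, -0.83, 0, 0],
])

```text
clock: 9.02
position: [0.6639, -0.0439, 0.2409]
ee_rot: [-0.092, -3.14, -0.0]
force: [0.5, 0.2, -0.2]
width: 0.436
gripper_force: 15.0
```

Request:
apply_moves([
  [30, 0, 0, 0, 0],
  [30, 0, 0, 0, 0],
])

```text
clock: 9.28
position: [0.6633, -0.042, 0.2405]
ee_rot: [-0.093, -3.139, -0.001]
force: [0.0, 0.6, -1.3]
width: 0.432
gripper_force: 15.0
```

Request:
apply_moves([
  [30, 0, 0, -0.8, 0],
  [30, 0, 0, -0.8, 0],
  [30, 0, 0, -0.45, 0],
  [30, 0, 0, -0.2, 0],
  [30, 0, 0, -0.14, 0],
  [30, 0, 0, 0, 0],
])

```text
clock: 10.02
position: [0.6638, -0.042, 0.0979]
ee_rot: [0.092, 3.14, 0.0]
force: [0.1, 0.0, -0.4]
width: 0.433
gripper_force: 15.0
```

Request:
apply_moves([
  [30, 0, 0, -0.03, 0],
  [30, 0, 0, -0.02, 0],
  [30, 0, 0, 0, 0],
])

```text
clock: 10.4
position: [0.6643, -0.0424, 0.096]
ee_rot: [0.093, 3.138, 0.001]
force: [-2.8, 0.1, 6.2]
width: 0.431
gripper_force: 15.0
```

Request:
apply_moves([
  [50, 0, 0, 0, 0],
  [60, 0, 0, 0, 0],
  [60, 0, 0, 0, 0],
  [60, 0, 0, 0.4, 0],
  [60, 0, 0, 0.9, 0],
  [0, 0, 0, 0, 0],
  [0, -0.6, 0.036, 0, 0],
  [0, 0, 0, 0, 0],
  [0, 0, 0, 0, 0],
  [0, 0, 0, 0, 0],
])

```text
clock: 11.65
position: [0.6283, -0.0402, 0.1722]
ee_rot: [0.092, 3.14, -0.0]
force: [0.2, -0.4, 0.1]
width: 0.104
gripper_force: 0.0
```

```bash
cat >> h.py <<'E'
H=np.array([.6245,.0128]); X=np.array([.9982,-.06]); Y=np.array([.06,.9982])
def cab(p): q=np.array(p)[:2]-H; return (q@X).round(4),(q@Y).round(4)
def lid(n,guess,col,r=14,zmin=.10):
    im,dd=load(n); hsv=cv2.cvtColor(im,cv2.COLOR_RGB2HSV)
    v,u=np.nonzero((hsv[...,1]>110)&(hsv[...,2]>50))
    P=np.array([list(w(n,a,b,dd[b,a]))+[hsv[b,a,0]] for a,b in zip(u,v)])
    ok=(np.hypot(P[:,0]-guess[0],P[:,1]-guess[1])<.05)&(P[:,2]>zmin)&(P[:,2]<.145)
    ok&=((P[:,3]<8)|(P[:,3]>170)) if col=='red' else ((P[:,3]>100)&(P[:,3]<130))
    t=P[ok]; 
    if len(t)<5: return n,len(t)
    t2=t[t[:,2]>t[:,2].max()-.012]; c=t2[:,:3].mean(0)
    return n,len(t2),c.round(4),cab(c)
E
python3 - <<'E'
from h import *
p,d=shot('top'); s,_=shot('scene')
for n in('top','scene'): print(lid(n,(.664,-.042),'red'))
print(observe()['position'],cab(observe()['position']),observe()['width'])
a=cv2.resize(s[140:275,175:300,::-1],None,fx=4.4,fy=4.4,interpolation=cv2.INTER_CUBIC)
cv2.imwrite('pics/s3.png',a)
E
```

```text
Traceback (most recent call last):
  File "h.py", line 21, in lid
    P=np.array([list(w(n,a,b,dd[b,a]))+[hsv[b,a,0]] for a,b in zip(u,v)])
                     ~^^^^^^^^^^^^^^^
  File "h.py", line 10, in w
    c=imaging.camera_params(n);K=np.array(c['camera_matrix']);R=np.array(c['rotation']);o=np.array(c['origin'])
ValueError: time passes only in moves, steps and waits
```

```bash
sed -i 's/    c=imaging.camera_params(n);/    c=CP(n);/; s/^def shot/import functools\nCP=functools.lru_cache(None)(lambda n: imaging.camera_params(n))\ndef shot/' h.py
sed -i 's/np.nonzero((hsv\[...,1\]>110)&(hsv\[...,2\]>50))/np.nonzero((hsv[...,1]>110)\&(hsv[...,2]>50)\&(dd>0))/' h.py
python3 - <<'E'
from h import *
p,d=load('top'); s,_=load('scene')
for n in('top','scene'): print(lid(n,(.664,-.042),'red'))
print(observe()['position'],cab(observe()['position']),observe()['width'])
a=cv2.resize(s[140:275,175:300,::-1],None,fx=4.4,fy=4.4,interpolation=cv2.INTER_CUBIC)
cv2.imwrite('pics/s3.png',a)
E
```

```text
('top', 0)
('scene', 34, array([ 0.6596, -0.0326,  0.1304]), (np.float64(0.0378), np.float64(-0.0432)))
[ 0.62814715 -0.04028326  0.17215885] (np.float64(0.0068), np.float64(-0.0528)) 0.026203283300585942
```

View pics/s3.png

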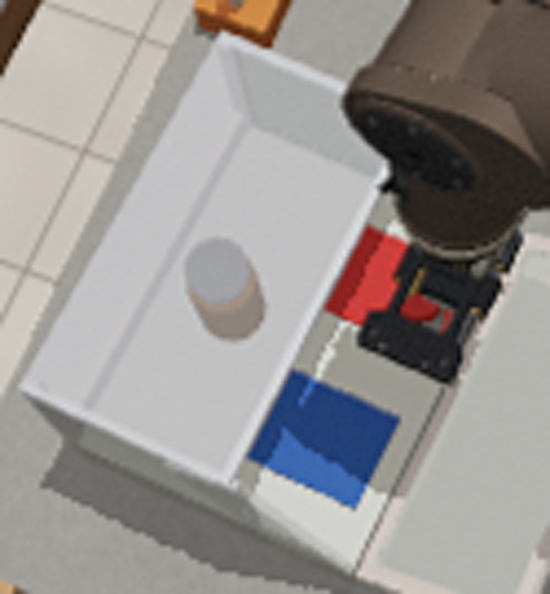

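Request:
apply_moves([
  [0, 0, 0, -0.45, 0],
  [0, 0, 0, -0.45, 0],
  [0, 0, 0, -0.45, 0],
  [0, 0, 0, 0, 0],
])

```text
clock: 12.25
position: [0.6263, -0.0402, 0.0895]
ee_rot: [-0.092, -3.136, 0.0]
force: [-0.6, -1.3, 0.2]
width: 0.003
gripper_force: 0.0
```

Request:
apply_moves([
  [0, 0.1, -0.006, 0, 0],
  [0, 0.1, -0.006, 0, 0],
  [0, 0.1, -0.006, 0, 0],
  [0, 0.1, -0.006, 0, 0],
  [0, 0.1, -0.006, 0, 0],
  [0, 0.1, -0.006, 0, 0],
  [0, 0, 0, 0, 0],
])

```text
clock: 13.12
position: [0.6641, -0.0425, 0.0914]
ee_rot: [0.092, 3.14, -0.0]
force: [-0.4, -0.0, 0.9]
width: 0.007
gripper_force: 0.0
```

Request:
apply_moves([
  [0, -0.3, 0.018, 0, 0],
  [0, 0, 0, 0.85, 0],
  [80, 0, 0, 0.85, 0],
  [80, 0, 0, 0.8, 0],
  [80, -0.36, -0.79, 0, 0],
  [80, -0.36, -0.79, 0, 0],
  [80, -0.36, -0.79, 0, 0],
  [80, -0.36, -0.79, 0, 0],
  [80, -0.36, -0.79, 0, 0],
  [80, 0, 0, 0, 0],
])

```text
clock: 14.38
position: [0.5345, -0.2837, 0.2419]
ee_rot: [-0.105, -3.139, 0.004]
force: [-0.3, 0.2, -0.1]
width: 0.793
gripper_force: 0.0
```

Run:
```python
from h import *
p,d=shot('top'); s,_=shot('scene')
for n in('top','scene'): print(lid(n,(.69,-.045),'red'),lid(n,(.538,-.28),'blue',zmin=.055))
print(observe()['position'],observe()['width'])
a=cv2.resize(s[140:275,175:345,::-1],None,fx=4.4,fy=4.4,interpolation=cv2.INTER_CUBIC)
cv2.imwrite('pics/s4.png',a)
```

```text
('top', 111, array([ 0.6941, -0.0448,  0.13  ]), (np.float64(0.0729), np.float64(-0.0533))) ('top', 2)
('scene', 95, array([ 0.6969, -0.0446,  0.1308]), (np.float64(0.0757), np.float64(-0.0529))) ('scene', 61, array([ 0.5389, -0.2786,  0.0675]), (np.float64(-0.0679), np.float64(-0.296)))
[ 0.53741645 -0.27843965  0.24148699] 0.8023786874832931
```

View pics/s4.png

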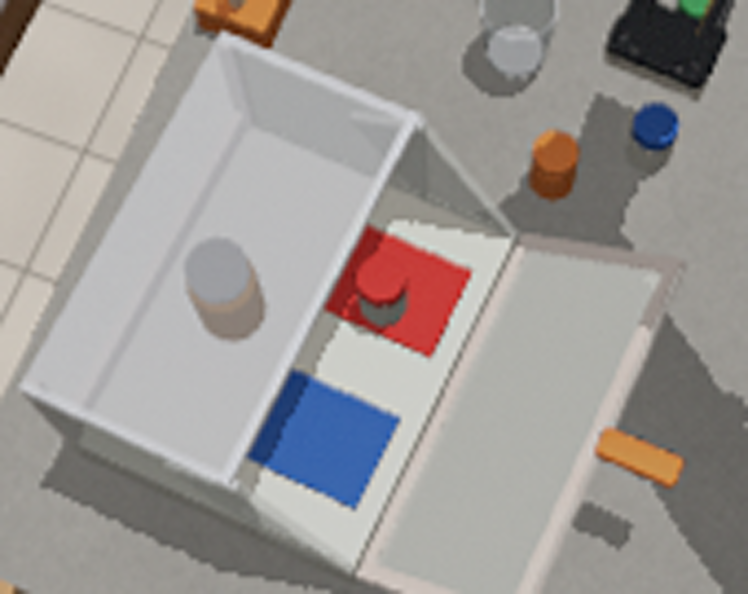

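Red jar stands at 73 mm behind the hinge, 17 mm inward on its pad (pixel 383,285), upright. Blue jar is at (655,127) below the gripper; grasp it.

Request:
apply_moves([
  [80, 0.012, -0.025, -0.9, 0],
  [80, 0, 0, -0.9, 0],
  [80, 0, 0, -0.9, 0],
  [80, 0, 0, -0.8, 0],
  [80, 0, 0, 0, 0],
  [30, 0, 0, 0, 0],
  [30, 0, 0, 0, 0],
  [30, 0, 0, 0, 0],
  [30, 0, 0, 0, 0],
  [30, 0, 0, 0, 0],
], newtons=15)

```text
clock: 15.72
position: [0.5389, -0.2801, 0.0325]
ee_rot: [0.093, 3.139, -0.0]
force: [-1.0, 1.0, 7.5]
width: 0.433
gripper_force: 15.0
```

Request:
apply_moves([
  [30, 0, 0, 0.875, 0],
  [30, 0, 0, 0.875, 0],
  [30, 0, 0, 0.875, 0],
  [30, 0, 0, 0.875, 0],
  [30, 0.313, 0.815, 0, 0],
  [30, 0.313, 0.815, 0, 0],
  [30, 0.313, 0.815, 0, 0],
  [30, 0.313, 0.815, 0, 0],
  [30, 0.313, 0.815, 0, 0],
  [30, 0.313, 0.815, 0, 0],
  [30, 0.313, 0.815, 0, 0],
  [30, 0, 0, 0, 0],
])

```text
clock: 17.23
position: [0.6701, 0.0691, 0.2405]
ee_rot: [-0.08, -3.14, -0.004]
force: [0.1, 0.5, -0.6]
width: 0.431
gripper_force: 15.0
```

Request:
apply_moves([
  [30, 0, 0, 0, 0],
  [30, 0, 0, 0, 0],
])

```text
clock: 17.48
position: [0.6695, 0.0606, 0.2417]
ee_rot: [0.096, 3.14, -0.001]
force: [-0.1, 0.3, -0.6]
width: 0.434
gripper_force: 15.0
```

Request:
apply_moves([
  [30, 0, 0, -0.8, 0],
  [30, 0, 0, -0.8, 0],
  [30, 0, 0, -0.45, 0],
  [30, 0, 0, -0.2, 0],
  [30, 0, 0, -0.13, 0],
  [30, 0, 0, 0, 0],
])

```text
clock: 18.23
position: [0.6701, 0.0622, 0.0992]
ee_rot: [0.093, 3.139, 0.0]
force: [-0.2, 0.5, -0.9]
width: 0.431
gripper_force: 15.0
```

Request:
apply_moves([
  [30, 0, 0, -0.03, 0],
  [30, 0, 0, -0.02, 0],
  [30, 0, 0, 0, 0],
])

```text
clock: 18.6
position: [0.6703, 0.0625, 0.0965]
ee_rot: [0.092, 3.139, 0.0]
force: [-1.3, 0.3, 3.4]
width: 0.432
gripper_force: 15.0
```

Contact. Release, step back, close the fingers, lower, and push.

Request:
apply_moves([
  [50, 0, 0, 0, 0],
  [60, 0, 0, 0, 0],
  [60, 0, 0, 0, 0],
  [60, 0, 0, 0.4, 0],
  [60, 0, 0, 0.9, 0],
  [0, 0, 0, 0, 0],
  [0, -0.6, 0.036, 0, 0],
  [0, 0, 0, 0, 0],
  [0, 0, 0, 0, 0],
  [0, 0, 0, 0, 0],
  [0, 0, 0, 0, 0],
])

```text
clock: 19.98
position: [0.6343, 0.0645, 0.1734]
ee_rot: [0.093, 3.14, -0.0]
force: [1.0, 0.4, 0.4]
width: 0.018
gripper_force: 0.0
```

Request:
apply_moves([
  [0, 0, 0, -0.45, 0],
  [0, 0, 0, -0.45, 0],
  [0, 0, 0, -0.45, 0],
  [0, 0, 0, 0, 0],
])

```text
clock: 20.48
position: [0.6325, 0.0644, 0.0906]
ee_rot: [-0.093, -3.136, 0.001]
force: [0.2, 0.8, -0.5]
width: 0.005
gripper_force: 0.0
```

Request:
apply_moves([
  [0, 0.1, -0.006, 0, 0],
  [0, 0.1, -0.006, 0, 0],
  [0, 0.1, -0.006, 0, 0],
  [0, 0.1, -0.006, 0, 0],
  [0, 0.1, -0.006, 0, 0],
  [0, 0.1, -0.006, 0, 0],
  [0, 0, 0, 0, 0],
])

```text
clock: 21.35
position: [0.6703, 0.0624, 0.0926]
ee_rot: [0.093, 3.14, -0.0]
force: [0.2, -0.2, -0.4]
width: 0.007
gripper_force: 0.0
```

Request:
apply_moves([
  [0, -0.3, 0.018, 0, 0],
  [0, 0, 0, 0.85, 0],
  [0, 0, 0, 0.85, 0],
  [60, 0, 0, 0.8, 0],
  [60, -0.87, -0.16, 0, 0],
  [60, -0.87, -0.16, 0, 0],
  [60, -0.87, -0.16, 0, 0],
  [60, -0.87, -0.16, 0, 0],
  [60, 0, 0, 0, 0],
  [60, 0, 0, 0, 0],
])

```text
clock: 22.6
position: [0.4437, 0.0254, 0.2432]
ee_rot: [0.092, 3.139, 0.001]
force: [0.9, -0.3, 0.4]
width: 0.597
gripper_force: 0.0
```

Run:
```python
from h import *
p,d=shot('top'); s,_=shot('scene')
for n in('top','scene'): print(lid(n,(.69,-.045),'red'),lid(n,(.7,.062),'blue'))
print(observe()['position'],observe()['width'])
a=cv2.resize(s[140:275,175:345,::-1],None,fx=4.4,fy=4.4,interpolation=cv2.INTER_CUBIC)
cv2.imwrite('pics/s5.png',a)
```

```text
('top', 104, array([ 0.6946, -0.0445,  0.1303]), (np.float64(0.0735), np.float64(-0.053))) ('top', 110, array([0.7006, 0.0599, 0.1297]), (np.float64(0.0731), np.float64(0.0516)))
('scene', 99, array([ 0.6967, -0.0441,  0.1306]), (np.float64(0.0755), np.float64(-0.0525))) ('scene', 95, array([0.7026, 0.062 , 0.1315]), (np.float64(0.075), np.float64(0.0538)))
[0.44421787 0.02546612 0.24285489] 0.6026150209154812
```

View pics/s5.png

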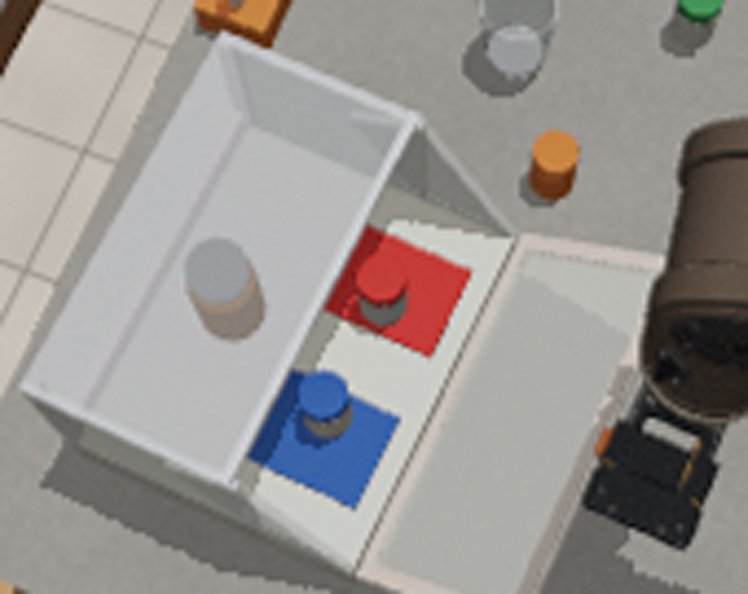

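Both jars stand on their pads: red (383,285), blue (325,398). Now grip the tab and push the door shut.

Request:
apply_moves([
  [60, 0, 0, -0.9, 0],
  [60, -0.03, 0, -0.98, 0],
  [15, 0, 0, 0, 0],
  [15, 0, 0, 0, 0],
  [15, 0, 0, 0, 0],
  [15, 0, 0, 0, 0],
  [15, 0, 0, 0, 0],
], newtons=20)

```text
clock: 23.58
position: [0.4429, 0.0263, 0.1316]
ee_rot: [0.092, 3.136, 0.003]
force: [-0.2, 4.0, 7.7]
width: 0.262
gripper_force: 20.0
```

Request:
apply_moves([
  [15, 0.222, -0.013, 0.38, 0],
  [15, 0.268, -0.016, 0.348, 0],
  [15, 0.312, -0.019, 0.312, 0],
  [15, 0.348, -0.021, 0.267, 0],
  [15, 0.382, -0.023, 0.218, 0],
  [15, 0.405, -0.024, 0.17, 0],
  [15, 0.425, -0.026, 0.115, 0],
  [15, 0.435, -0.026, 0.058, 0],
  [15, 0.44, -0.026, 0, 0],
  [15, 0.435, -0.026, -0.055, 0],
  [15, 0.425, -0.026, -0.11, 0],
  [15, 0.295, -0.018, -0.11, 0],
])

```text
clock: 25.08
position: [0.7057, 0.0088, 0.227]
ee_rot: [0.093, 3.139, -0.0]
force: [-1.9, -0.6, 4.2]
width: 0.257
gripper_force: 20.0
```

Request:
apply_moves([
  [15, 0.08, -0.005, -0.03, 0],
  [15, 0, 0, 0, 0],
  [15, 0, 0, 0, 0],
])

```text
clock: 25.45
position: [0.71, 0.0086, 0.225]
ee_rot: [0.093, 3.138, -0.0]
force: [0.2, -0.3, 5.8]
width: 0.26
gripper_force: 20.0
```

Request:
apply_moves([
  [15, 0.06, -0.004, -0.02, 0],
  [15, 0.06, -0.004, -0.02, 0],
  [15, 0, 0, 0, 0],
])

```text
clock: 25.82
position: [0.714, 0.0083, 0.2228]
ee_rot: [-0.093, -3.136, -0.001]
force: [-15.7, -0.5, 15.9]
width: 0.258
gripper_force: 20.0
```

Run:
```python
from h import *
o=observe(); print(o['position'],o['force'],o['width'])
p,d=shot('scene'); a=cv2.resize(p[140:275,175:345,::-1],None,fx=4.4,fy=4.4,interpolation=cv2.INTER_CUBIC)
cv2.imwrite('pics/s6.png',a)
```

```text
[0.71397129 0.0083163  0.22276953] [-15.6590771   -0.4789542   15.87611497] 0.25783912166936274
```

View pics/s6.png

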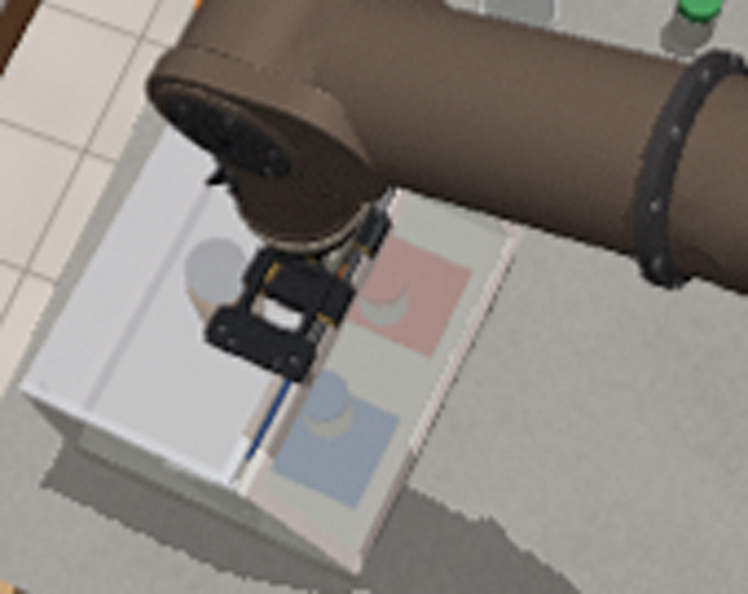

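The stop is reached (about 16 N back), with both jars visible through the shut panel at (385,295) and (325,405). Release and lift.

Request:
apply_moves([
  [60, 0, 0, 0, 0],
  [60, 0, 0, 0, 0],
  [60, 0, 0, 0, 0],
  [60, 0, 0, 0.9, 0],
  [60, 0, 0, 0.9, 0],
  [60, -0.8, 0, 0.2, 0],
  [60, -0.8, 0, 0.2, 0],
  [60, -0.8, 0, 0, 0],
  [60, -0.8, 0, 0, 0],
  [60, -0.8, 0.3, 0, 0],
  [60, 0, 0, 0, 0],
])

```text
clock: 27.25
position: [0.4741, 0.0277, 0.3537]
ee_rot: [0.088, 3.14, 0.003]
force: [-0.0, -0.6, -0.1]
width: 0.6
gripper_force: 0.0
```

Run:
```python
from h import *
o=observe(); print(o['position'],o['force'])
p,d=shot('top'); s,_=shot('scene')
for n in('top','scene'):
    im,dd=load(n); hsv=cv2.cvtColor(im,cv2.COLOR_RGB2HSV)
    v,u=np.nonzero((hsv[...,0]>6)&(hsv[...,0]<20)&(hsv[...,1]>120)&(dd>0))
    P=np.array([w(n,a,b,dd[b,a]) for a,b in zip(u,v)])
    t=P[(np.hypot(P[:,0]-.705,P[:,1]-.008)<.05)&(P[:,2]>.255)]
    print(n,len(t),t.mean(0).round(4) if len(t) else '',t[:,2].max() if len(t) else '', cab(t.mean(0)) if len(t) else '')
a=cv2.resize(s[140:275,175:345,::-1],None,fx=4.4,fy=4.4,interpolation=cv2.INTER_CUBIC)
cv2.imwrite('pics/s7.png',a)
```

```text
[0.47406984 0.02772257 0.353714  ] [-0.02871211 -0.62744108 -0.13017724]
top 34 [0.702  0.0095 0.2652] 0.2710590992263038 (np.float64(0.0776), np.float64(0.0013))
scene 30 [0.7039 0.0104 0.266 ] 0.270559890742877 (np.float64(0.0794), np.float64(0.0024))
```

View pics/s7.png

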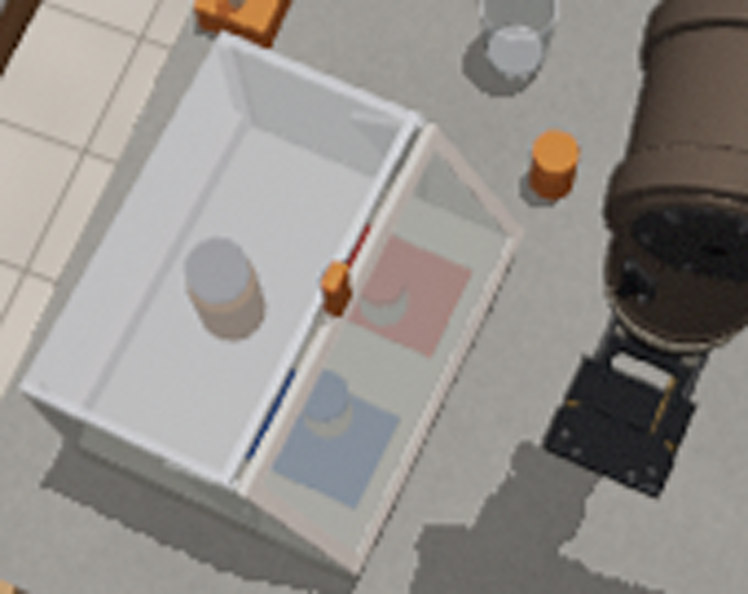

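```bash
python3 -c "
from cell import arm; print(arm.sign_off())"
```

```text
the job is handed in; nothing more can be done
None
```

I've handed the job in at about 27 s. By my last measurements the door is shut to within about 0.01 rad, and the red-lidded and blue-lidded jars stand upright on their own pads. I touched nothing else; sign-off returned no verdict.

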